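# Fit the second stop pin in a sine plate and set a taper block against the pins

### The job

Take from the wooden stand the short plain pin that matches the one already fitted in the sloping sine plate, find the plate's empty blind hole with it and press it straight in, fully home. Then set the aluminium taper block flat on the sloping plate, lowering it in your grip rather than dropping it, centred across the plate with its thick end up against both pins so that its upper face lies level, and let go. Leave the other pins in the stand and do not knock anything else about.

Things in the scene. Friction and masses are not known exactly. Their poses are not given: they have to be found in the camera images.
- sine_plate: upper plate of a heavy steel sine plate that stands fast on a dark cast-iron surface plate; slab 160 x 110 x 28 mm tilted 30 degrees. Origin: centre of its underside. x runs up the slope along the 160 mm, z is the normal of the sloping working face, which lies at z = +28 mm; y is level, across the plate, from the fitted pin towards the empty hole. Low edge at x = -80 mm. Four 6 mm tapped holes in its upper half are not used
- surface_plate: the fixed cast-iron surface plate, 400 (x) x 480 (y) x 50 mm high, flat on the bench on felt; it carries the sine plate and the dial stand. Origin: centre of its underside
- hole (a point): centre of the mouth of the empty blind hole in the working face, near the low edge, at x = -62, y = +19, z = +28 mm on the plate; axes as the plate's. Hole 15 mm in diameter, 18 mm deep, square to the face, sharp edge without chamfer, flat bottom
- fitted_pin_foot (a point): the pin that is already fitted, fixed, where its axis meets the working face (x = -62, y = -19, z = +28 mm on the plate); 14 mm in diameter, it stands 46 mm out of the face. Axes as the plate's. The two pins stand 38 mm apart across the slope
- pin_stand: fixed wooden stand 56 (x) x 180 (y) x 34 mm high on the bench; four vertical blind holes 15 mm in diameter, 20 mm deep, at y = -66, -22, +22, +66 mm in a row along its y; three hold pins upright, the one at y = -66 mm is empty. Origin: centre of the underside
- short_pin_mid (a point): the pin to fit: plain steel cylinder 14 mm in diameter, 64 mm long, standing upright in the stand, 44 mm out of it, in any one of the three filled holes. Point at its centre, 32 mm from either end; z along the pin, upwards
- short_pin_foot (a point): centre of the lower end of the same pin (the end in the stand)
- long_pin_mid (a point): a longer plain pin, 14 mm in diameter, 84 mm long, upright in the stand; point at its centre. Not used
- collar_pin_mid (a point): a pin 14 mm in diameter, 64 mm long, with a collar 24 mm wide and 10 mm thick near its top, upright in the stand; point at its centre. Not used
- taper_mid (a point): machined aluminium taper block (wedge of 30 degrees), about 0.2 to 0.45 kg, lying on its flat base on the bench: 70 mm long (x), 56 mm wide (y, upright parallel sides to grip), 50 mm high at its thick end, 10 mm at its thin end. Point 17 mm above the base, below the centre of mass, 27 mm from the thick end (at -x) and 43 mm from the thin end (at +x), midway across. Set on the plate it lies with its x up the slope
- heel_left (a point): lower corner of the taper block's thick end, on its +y side (-27, +28, -17 mm from taper_mid)
- heel_right (a point): lower corner of the taper block's thick end, on its -y side (-27, -28, -17 mm from taper_mid)
- dial_stand: bystander: dial gauge on a magnetic stand on the surface plate, base 50 x 58 x 55 mm, column to 205 mm above the surface plate, the dial on an arm 105 mm long to its +y at 165 mm height. Origin: centre of its underside
- vee_block: bystander: dark cross-shaped vee block, about 83 x 50 x 83 mm, on the bench. Origin: centre of its underside
- micrometer: bystander: outside micrometer lying on the bench, about 60 x 160 mm, 18 mm high
Things that resemble listed ones, but are neither listed nor needed, are in the scene too. Of the things shaped like the part that bears taper_mid, the aluminium one is meant.

How it is judged:
On the way, in this order (a step that is already met when the one before it is completed fails the run):
1. the short plain pin stands fully home in the plate's empty hole (z of short_pin_foot in the frame of hole below -0.016 m and distance between short_pin_foot and hole below 0.0205 m and angle between the z axis of short_pin_mid and the z axis of sine_plate, either way round below 0.12 rad), for 0.2 s.
2. the taper block is lowered onto the plate in the grip (held while its base is within 12 mm of the face) (z of each of heel_left, heel_right in the frame of hole below 0.012 m and distance between taper_mid and hole below 0.1 m and contact force between the fingers and taper_block above 0.5 N), for 0.1 s.
At the end, for the whole second after the job is handed in: Pin foot 16 to 18 mm deep in the hole, within 7 degrees of square; taper block on the sloping face (within 2.5 mm and 3 degrees), both lower corners of its thick end within 3.5 mm of the pins' line, its middle within 10 mm of the plate's centre line, released and at rest (all of step 1 and x of heel_left in the frame of hole between 0.003 and 0.0105 m and x of heel_right in the frame of hole between 0.003 and 0.0105 m and y of taper_mid in the frame of sine_plate between -0.01 and 0.01 m and z of taper_mid in the frame of hole below 0.0195 m and angle between the z axis of taper_mid and the z axis of sine_plate, either way round below 0.05 rad and linear speed of taper_block below 0.01 m/s); the robot touches nothing.
It fails at once if another pin is taken out of the stand or pushed over (distance of any of long_pin_mid, collar_pin_mid from where it was at the start of the episode above 0.015 m).
It fails at once if a bystander is knocked more than 20 mm (distance of any of dial_stand, vee_block, micrometer from where it was at the start of the episode above 0.02 m).
It also fails if it takes over 72 s, if anything falls off the work surface, if the arm or the gripper's body presses on something with over 40 N, if the wrist force passes 120 N, or if a joint passes its speed limit or range.

### The arm

A 6-joint arm with a two-finger parallel gripper is mounted at the origin on the work surface. World frame = base frame: x ahead of the robot, y to its left, z up, the work surface at z = 0. Lengths are in m, angles in rad, forces in N, time in s.
With the tool pointing down it reaches from about 0.35 to 0.975 m from the base axis. Payload 4.9 kg.
Tool frame: the origin (TCP) lies on the front face of the gripper's body, between the roots of the fingers; the fingertips stand ctrl.finger_overhang ahead of it and the grasp point (between the pads) lies 54 mm ahead of it (ctrl.finger_overhang is the distance from the TCP to the fingertips, in m); z points along the fingers, y is the line along which they close (so a half turn about z gives the same grasp; the last joint's range is limited). The gripper opens to 85 mm and grips with 20 to 120 N. Pads are 22 mm wide; open, the fingers measure 114 mm over their backs; the gripper's body (76 mm by 85 mm) begins 54 mm behind the grasp point. The pads swing forward as they close: fully open they stand 13 mm farther back than shut.
Start: joints at [1.219, 0.053, 1.613, -0, 1.476, -0.119], TCP at [0.144, 0.608, 0.304] pointing down, gripper open.
Joint ranges: [-3.01, 3.01], [-1.01, 2.22], [0.06, 2.58], [-1.02, 4.17], [0.09, 2.62], [-3.14, 3.14]. Speed limits (rad/s): [2.57, 2.57, 3.14, 3.14, 3.14, 3.14].

### API

Orientations are given as a rotation vector (axis times angle).
In Python, from station import ctrl, vision gives the robot as it stands. The module is installed in compiled form; this text tells all that it offers.
- The arm moves only by the tool drive_tool, never from a script. Its argument "rows" is a list of rows, each a list of 2 entries, a list of its own where there are three numbers: the shift along the tool's x, y, z in m, then the turn about the tool's z in rad. A call has 1 to 10 rows; each row shifts and turns the commanded pose from where the row before left it, along the tool's axes as they then stand; what a row does not reach is not made up. A row lasts 1/10 s, in which the tool goes at most 50 mm and 8.59 degrees, less where a joint would pass 70% of its speed; a pose out of reach is approached as far as the arm can. A call with a gripper value outside its range is refused whole. "jaw" is the closure, from 0 (fully open) to 1 (shut), set as the call begins (left out, the last holds). The fingers move at their own pace and stop on an object; "grip_force" is the grip in N (left out, the last holds). Time passes only in rows, so rows that do not move let the fingers close. It gives the time, the measured TCP pose, the force, the opening and the grip force at its end, in the units of the state.
- ctrl.get_obs(): the state, without advancing time (a new reading comes with each control period).
- vision.get_image(name): name is "side" or "top"; returns a dict with "image" (400x640x3 uint8, blue, green, red), "vertical_fov" (degrees; the focal length in pixels is half the picture's height over the tangent of half this angle, whatever the lens; pixels are square), "cx", "cy" (the principal point, pixels), "R" (3x3) and "t" (3): a world point X has camera coordinates R X + t. Camera axes: x right, y down, z forward; pixel columns grow to the right and rows downward; lengths in m; the calibration is good to about 2 mm. A picture is of the moment at which its call begins. There is no depth.
- ctrl.finish_job(): hands the job in; it is judged then, once.
The state is a dict: "t": time; "q": joint angles; "dq": joint speeds; "effort": joint torques, N m; "tool_pos": TCP position; "tool_rot": TCP orientation; "contact_force": force on the tool from outside, world axes, zero at the start; "wrist_torque": the same for the moment, N m; "opening": finger opening in m; "grip_force": force on a finger pad.
Only numpy, scipy, OpenCV 4.12 (cv2) and the standard library are available. Lean on these libraries where they do the work, as an engineer would, in place of code of your own. Each camera call takes 0.05 s, during which the arm holds its last target. There are 200 camera calls.

## Working session

There is one attempt and no reset: what is moved stays moved. The work goes in short steps, Python scripts to look and compute and a tool call to move; the robot and the scene stay as the last step left them, time stands still between calls to the robot, and variables do not carry over. Pictures are saved under pics/ and viewed, at most 10 in all, crops included, and the job is handed in when it is done.

Besides the shell and the picture viewer there is one more tool, called after "Call:" by a JSON object that holds its "fn" and its "kwargs". drive_tool: Moves the arm, as the interface text tells. Its arguments: {"type":"object","properties":{"rows":{"type":"array","items":{"type":"array"}},"jaw":{"type":"number"},"grip_force":{"type":"number"}},"required":["rows"]}

```bash
mkdir -p pics
cat > h.py <<'E'
import numpy as np, cv2
from station import ctrl, vision
from scipy.spatial.transform import Rotation as Ro
def cam(n):
    d=vision.get_image(n); d['f']=d['image'].shape[0]/2/np.tan(np.radians(d['vertical_fov'])/2); d['R']=np.array(d['R']); d['t']=np.array(d['t']); return d
def ray(d,u,v):
    c=-d['R'].T@d['t']; r=d['R'].T@np.array([(u-d['cx'])/d['f'],(v-d['cy'])/d['f'],1]); return c,r/np.linalg.norm(r)
def onz(d,u,v,z):
    c,r=ray(d,u,v); return c+r*(z-c[2])/r[2]
def proj(d,X):
    p=d['R']@np.array(X)+d['t']; return d['f']*p[0]/p[2]+d['cx'], d['f']*p[1]/p[2]+d['cy']
def tri(d1,p1,d2,p2):
    a,r=ray(d1,*p1); b,s=ray(d2,*p2); k=np.linalg.lstsq(np.c_[r,-s],b-a,rcond=None)[0]
    x,y=a+r*k[0],b+s*k[1]; return (x+y)/2, np.linalg.norm(x-y)
E
python3 - <<'E'
from h import *
o=ctrl.get_obs(); print(o, ctrl.finger_overhang)
for n in('side','top'):
    d=cam(n); cv2.imwrite(f'pics/{n}0.png',d['image']); c=-d['R'].T@d['t']; print(n,d['f'],d['cx'],d['cy'],c,d['R'].round(3).tolist())
E
```

```text
{'t': 0.0, 'q': array([ 1.21899351e+00,  5.33832060e-02,  1.61424860e+00,  7.23876398e-07,
        1.47601829e+00, -1.19007329e-01]), 'dq': array([ 0.00090067,  0.00072168,  0.00163052, -0.00129567, -0.00141689,
       -0.00104915]), 'effort': array([-3.02253262e-03, -3.93700111e+01, -3.70169699e+01, -3.91071553e-04,
        7.39225798e-03,  2.38293080e-05]), 'tool_pos': array([0.14403067, 0.60770455, 0.30267366]), 'tool_rot': array([-0.36479325, -3.11985594,  0.00314195]), 'contact_force': array([0.8553211 , 0.46766871, 0.30379318]), 'wrist_torque': array([ 0.03711421, -0.01780464, -0.03266426]), 'grip_force': 0.0, 'opening': 0.08540221159770314} 0.0726
side 375.9147018867053 317.2658416426273 200.78397652852323 [ 0.21137828 -0.72210545  0.66644283] [[0.937, -0.35, -0.022], [-0.212, -0.516, -0.83], [0.279, 0.782, -0.557]]
top 385.95024715383016 322.38365439662897 208.43348136894855 [0.33689783 0.04180476 1.36366791] [[0.002, -1.0, -0.008], [-0.992, -0.001, -0.129], [0.129, 0.009, -0.992]]
```

View pics/side0.png

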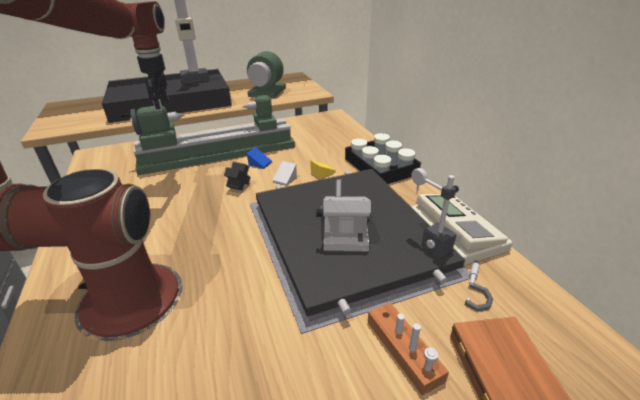

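View pics/top0.png

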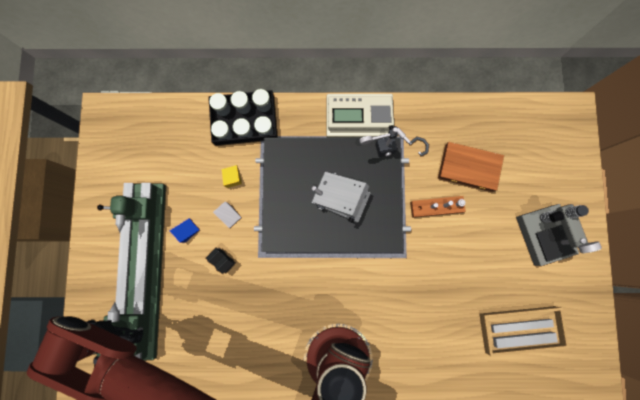

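The side picture shows the stand at about (405,345), the sine plate at (345,220) and taper blocks in blue (259,158), grey (285,172) and yellow (322,168). The top picture shows the stand at (438,207), the plate at (340,196), and blocks in grey (228,214), yellow (231,176) and blue (185,231). The short pin could be any of the three stand pins, at side (400,322), (415,337) or (430,360). I'll take one close composite.

Run:
```python
from h import *
s=cv2.imread('pics/side0.png');t=cv2.imread('pics/top0.png')
def c(im,x,y,w,h): return cv2.resize(im[y:y+h,x:x+w],(400,300),interpolation=cv2.INTER_CUBIC)
a=np.vstack([np.hstack([c(s,355,295,108,81),c(s,300,175,100,75)]),np.hstack([c(t,400,180,72,54),c(t,300,160,80,60)])])
cv2.imwrite('pics/c1.png',a)
b=np.vstack([np.hstack([c(s,230,140,112,84),c(t,200,190,64,48)]),np.hstack([c(s,405,160,100,75),c(t,350,115,80,60)])])
cv2.imwrite('pics/c2.png',b)
```

```text
(no output)
```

View pics/c1.png

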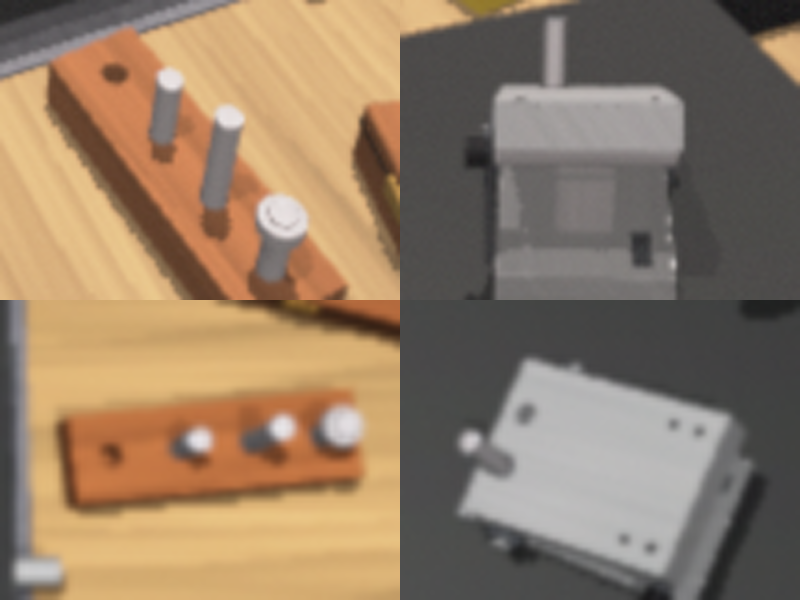

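View pics/c2.png

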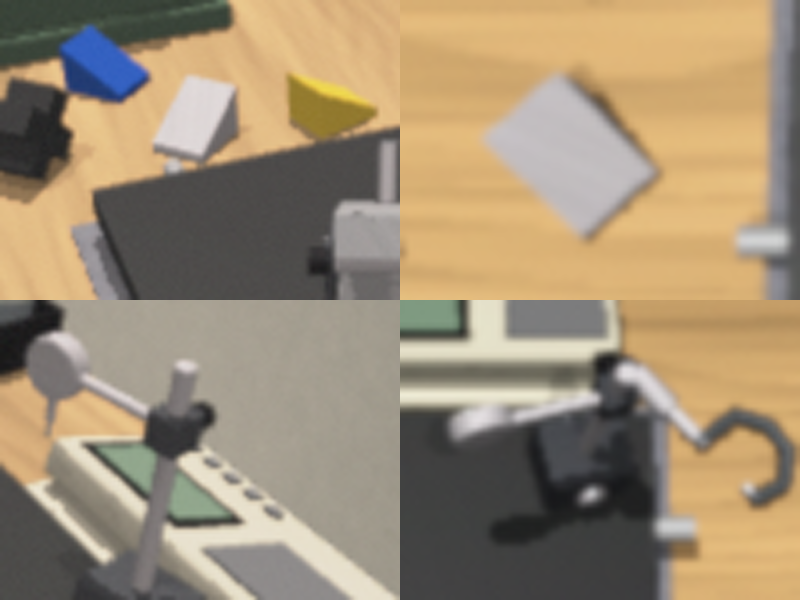

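c1 shows the stand slots in order from the left: empty, short plain pin (side top (401,315), top (436,205)), long pin (side (417,327)), collar pin (side (431,353)). So the short pin sits next to the empty hole. The plate's empty hole is at top (325,182), and the fitted pin's top is at top (314,188) and side (338,180). c2 shows the grey aluminium wedge at top (228,214), with its thick end towards the upper left. I'll measure next.

Run:
```python
from h import *
S=cam('side');T=cam('top')
def prt(n,x): print(n,np.round(x[0],4),'gap',round(x[1],4))
prt('short top',tri(S,(400.9,315.4),T,(436.0,205.2)))
prt('long top',tri(S,(417,327),T,(451,203)))
prt('fit pin top',tri(S,(338.7,180.0),T,(314,188.2)))
t=T['image'];s=S['image'];hsv=cv2.cvtColor(t,cv2.COLOR_BGR2HSV)
def big(m,box):
    x,y,w,h=box; mm=np.zeros_like(m); mm[y:y+h,x:x+w]=m[y:y+h,x:x+w]
    return max(cv2.findContours(mm,cv2.RETR_EXTERNAL,cv2.CHAIN_APPROX_NONE)[0],key=cv2.contourArea)
print('wood/stand hsv',hsv[170+43,420],hsv[225,440],'plate',t[196,345],'surf',t[225,300],'wedge',t[214,228],'bench',t[240,228],'pin',t[188,314])
# stand by hue
m=((hsv[...,0]<13)&(hsv[...,1]>120)).astype(np.uint8)*255; m=cv2.morphologyEx(m,cv2.MORPH_CLOSE,np.ones((5,5)))
c=big(m,(400,185,75,45)); r=cv2.minAreaRect(c); print('stand',r); b=cv2.boxPoints(r); print([onz(T,*p,.034)[:2].round(4).tolist() for p in b])
m=((t.min(2)>105)).astype(np.uint8)*255
c=big(m,(295,160,90,70)); r=cv2.minAreaRect(c); print('plate',r,cv2.boxPoints(r).round(1).tolist())
sat=hsv[...,1]; m=((sat<50)&(t.min(2)>110)).astype(np.uint8)*255
c=big(m,(205,192,45,45)); r=cv2.minAreaRect(c); print('wedge',r,cv2.boxPoints(r).round(1).tolist())
hs=cv2.cvtColor(s,cv2.COLOR_BGR2HSV);m=((hs[...,1]<60)&(s.min(2)>110)).astype(np.uint8)*255
c=big(m,(268,155,36,36)); ap=cv2.approxPolyDP(c,2,True); print('wedge side',ap[:,0].tolist())
for p in ((262,138),(405,138),(404,249),(261,250)): print(onz(T,*p,.05)[:2].round(3))
# dark hole centroid
g=cv2.cvtColor(t,cv2.COLOR_BGR2GRAY).astype(int); print(g[176:200,308:332])
```

```text
short top [ 0.5159 -0.3279  0.0791] gap 0.0003
long top [ 0.5206 -0.3726  0.0964] gap 0.0003
fit pin top [0.5607 0.0794 0.1469] gap 0.0007
wood/stand hsv [ 12 166 198] [ 19 115 227] plate [186 186 186] surf [80 80 80] wedge [190 188 192] bench [124 186 227] pin [199 196 201]
stand ((437.3849182128906, 206.40684509277344), (15.96442985534668, 52.185367584228516), 83.9909896850586)
[[0.536, -0.2533], [0.5554, -0.434], [0.4997, -0.4373], [0.4806, -0.2575]]
plate ((339.5, 193.0), (55.52290725708008, 38.624629974365234), 21.801406860351562) [[306.6000061035156, 200.60000610351562], [320.8999938964844, 164.8000030517578], [372.3999938964844, 185.39999389648438], [358.1000061035156, 221.1999969482422]]
wedge ((226.75003051757812, 214.25003051757812), (22.62741470336914, 16.26345443725586), 45.0) [[213.0, 212.0], [224.5, 200.5], [240.5, 216.5], [229.0, 228.0]]
wedge side [[295, 164], [282, 161], [273, 178], [278, 184], [276, 188], [281, 187], [281, 183], [287, 183]]
[0.758 0.266]
[ 0.758 -0.236]
[ 0.37  -0.223]
[0.366 0.261]
[[ 74  73  73  73  74  72  72  72  73  73  72  73  73  78 106 152 1
[... 1657 characters left out ...]
75  75  75  75  76  88 111 118 107 107 112 116 113 130 172 184 185
  185 186 185 186 186 185]
 [ 76  75  75  74  75  80 107 148 157 135 118 111 116 123 149 177 185 185
  185 185 185 185 186 185]
 [ 76  75  75  75  75  88 125 169 181 175 164 148 144 153 172 183 184 185
  185 185 185 185 185 185]
 [ 76  76  75  75  78  99 144 177 185 186 184 179 178 180 184 186 186 185
  185 186 186 185 186 185]
 [ 76  76  76  76  81 117 165 183 185 186 185 186 187 187 187 187 187 186
  187 187 187 187 187 187]
 [ 76  75  75  77  91 132 174 186 186 186 186 186 187 186 187 187 188 188
  188 188 189 189 187 187]
 [ 75  76  76  81 108 153 179 185 187 187 187 188 187 187 187 186 187 188
  188 189 190 190 189 189]]
```

Run:
```python
from h import *
T=cam('top');S=cam('side');t=T['image']
g=cv2.cvtColor(t,cv2.COLOR_BGR2GRAY).astype(float)
# low edge: subpixel crossing on rows (skip pin rows), also upper/lower long edges on columns
rows=[r for r in list(range(170,184))+list(range(195,201))]
P=[]
for r in rows:
    c=np.arange(305,335); k=[i for i in c if g[r,i]<125<=g[r,i+1]]
    k=k[0] if r<184 else k[0]; P.append((k+(125-g[r,k])/(g[r,k+1]-g[r,k]),r))
P=np.array(P); v=cv2.fitLine(P.astype(np.float32),cv2.DIST_HUBER,0,.01,.01).ravel(); print('edge',P.round(1).tolist(),v)
a=onz(T,*(v[2:]-8*v[:2]),.0995);b=onz(T,*(v[2:]+15*v[:2]),.0995); d=(a-b)[:2]; d*=np.sign(d[0])/np.linalg.norm(d); print('plate y dir',d, 'edge pt',a,b)
w=g[178:187,321:330]; wt=np.clip(165-w,0,None); yy,xx=np.mgrid[178:187,321:330]; hp=((wt*xx).sum()/wt.sum(),(wt*yy).sum()/wt.sum())
top=np.array([.5607,.0794,.1469]); y=np.r_[d,0]; n=np.array([.5*-d[1],.5*d[0],.866]); foot=top-.046*n
print('hole px',hp,'on z',onz(T,*hp,foot[2]),'from pin',foot+.038*y,'foot',foot, 'proj',proj(T,foot+.038*y))
# wedge
hsv=cv2.cvtColor(t,cv2.COLOR_BGR2HSV); print(hsv[198:232:1,210:244,1])
```

```text
Traceback (most recent call last):
IndexError: list index out of range
```

Run:
```python
from h import *
T=cam('top');S=cam('side');t=T['image']
g=cv2.cvtColor(t,cv2.COLOR_BGR2GRAY).astype(float)
P=[]
for r in list(range(174,184))+list(range(196,201)):
    k=[i for i in range(305,335) if g[r,i]<125<=g[r,i+1]]
    if k: k=k[0]; P.append((k+(125-g[r,k])/(g[r,k+1]-g[r,k]),r))
P=np.array(P); v=cv2.fitLine(P.astype(np.float32),cv2.DIST_HUBER,0,.01,.01).ravel(); print('edge',v)
a=onz(T,*(v[2:]-8*v[:2]),.0995);b=onz(T,*(v[2:]+15*v[:2]),.0995); d=(a-b)[:2]; d*=np.sign(d[0])/np.linalg.norm(d); print('plate y dir',d, 'edge pt',a,b)
w=g[178:187,321:330]; wt=np.clip(165-w,0,None); yy,xx=np.mgrid[178:187,321:330]; hp=((wt*xx).sum()/wt.sum(),(wt*yy).sum()/wt.sum())
top=np.array([.5607,.0794,.1469]); y=np.r_[d,0]; n=np.array([.5*-d[1],.5*d[0],.866]); foot=top-.046*n
print('hole px',hp,'on z',onz(T,*hp,foot[2]),'from pin',foot+.038*y,'foot',foot, 'proj',proj(T,foot+.038*y))
hsv=cv2.cvtColor(t,cv2.COLOR_BGR2HSV)
m=cv2.resize(hsv[195:235,205:247,1],None,fx=8,fy=8,interpolation=cv2.INTER_CUBIC)<75
c=max(cv2.findContours(m.astype(np.uint8),cv2.RETR_EXTERNAL,cv2.CHAIN_APPROX_NONE)[0],key=cv2.contourArea)
ap=cv2.approxPolyDP(c,14,True)[:,0]/8+[205,195]-.44; print('wedge top px',ap.round(1).tolist())
for p in ap: print(onz(T,*p,.05)[:2].round(4),onz(T,*p,.01)[:2].round(4))
hs=cv2.cvtColor(S['image'],cv2.COLOR_BGR2HSV)
m=cv2.resize(hs[150:195,262:310,1],None,fx=8,fy=8,interpolation=cv2.INTER_CUBIC)<75
c=max(cv2.findContours(m.astype(np.uint8),cv2.RETR_EXTERNAL,cv2.CHAIN_APPROX_NONE)[0],key=cv2.contourArea)
ap=cv2.approxPolyDP(c,14,True)[:,0]/8+[262,150]-.44; print('wedge side px',ap.round(1).tolist())
```

```text
edge [  0.39990386  -0.9165571  319.6629     182.3       ]
plate y dir [ 0.92001834 -0.39187531] edge pt [0.56490321 0.07256615 0.0995    ] [0.63655514 0.04204651 0.0995    ]
hole px (np.float64(323.85858585858585), np.float64(181.51683501683502)) on z [0.59084362 0.04798134 0.107064  ] from pin [0.58664756 0.04334832 0.107064  ] foot [0.55168687 0.05823958 0.107064  ] proj (np.float64(325.2555290610504), np.float64(182.76196772073888))
wedge top px [[224.7, 201.2], [212.8, 212.2], [229.4, 227.4], [240.6, 216.6]]
[0.5333 0.3902] [0.5392 0.4008]
[0.495  0.4297] [0.4998 0.4416]
[0.4426 0.3707] [0.4458 0.3808]
[0.48   0.3338] [0.4843 0.3426]
wedge side px [[261.6, 191.9], [261.6, 194.4], [309.4, 194.4], [309.4, 181.9], [286.9, 185.9], [295.8, 176.7], [295.7, 164.3], [282.4, 160.4], [272.2, 178.4], [272.7, 181.7], [276.7, 183.3], [275.3, 188.7]]
```

```bash
cat >> h.py <<'E'
def plan(tgt,turn,N,p=None,R=None):
    "rows to go from p to tgt (world TCP) with total tool-z turn"
    o=ctrl.get_obs(); p=o['tool_pos'] if p is None else np.array(p); R=Ro.from_rotvec(o['tool_rot']) if R is None else R
    d=(np.array(tgt)-p)/N; rows=[]
    for i in range(N):
        rows.append([[round(float(x),4) for x in R.inv().apply(d)],round(turn/N,4)]); R=R*Ro.from_rotvec([0,0,turn/N])
    print(str(rows).replace(' ','')); return np.array(tgt),R
def yawdeg():  # angle of tool y in world
    y=Ro.from_rotvec(ctrl.get_obs()['tool_rot']).apply([0,1,0]); return np.degrees(np.arctan2(y[1],y[0]))
E
python3 - <<'E'
from h import *
print(yawdeg())
p,R=plan((.48,.3,.30),1.234,10)
p,R=plan((.516,-.02,.28),0,8,p,R)
p,R=plan((.516,-.328,.25),0,8,p,R)
E
```

```text
76.66421138331441
[[[-0.0398,-0.0222,0.0004],0.1234],[[-0.0422,-0.0172,0.0004],0.1234],[[-0.044,-0.0118,0.0004],0.1234],[[-0.0451,-0.0063,0.0004],0.1234],[[-0.0456,-0.0007,0.0004],0.1234],[[-0.0453,0.0049,0.0004],0.1234],[[-0.0444,0.0104,0.0004],0.1234],[[-0.0427,0.0158,0.0004],0.1234],[[-0.0405,0.021,0.0004],0.1234],[[-0.0376,0.0258,0.0004],0.1234]]
[[[-0.0403,0.0003,0.0025],0.0],[[-0.0403,0.0003,0.0025],0.0],[[-0.0403,0.0003,0.0025],0.0],[[-0.0403,0.0003,0.0025],0.0],[[-0.0403,0.0003,0.0025],0.0],[[-0.0403,0.0003,0.0025],0.0],[[-0.0403,0.0003,0.0025],0.0],[[-0.0403,0.0003,0.0025],0.0]]
[[[-0.0383,-0.004,0.0038],0.0],[[-0.0383,-0.004,0.0038],0.0],[[-0.0383,-0.004,0.0038],0.0],[[-0.0383,-0.004,0.0038],0.0],[[-0.0383,-0.004,0.0038],0.0],[[-0.0383,-0.004,0.0038],0.0],[[-0.0383,-0.004,0.0038],0.0],[[-0.0383,-0.004,0.0038],0.0]]
```

Call:
{"fn": "drive_tool", "kwargs": {"rows": [[[-0.04, -0.022, 0], 0.123], [[-0.042, -0.017, 0], 0.123], [[-0.044, -0.012, 0], 0.123], [[-0.045, -0.006, 0], 0.123], [[-0.0455, -0.001, 0], 0.123], [[-0.045, 0.005, 0], 0.123], [[-0.044, 0.01, 0], 0.123], [[-0.043, 0.016, 0], 0.123], [[-0.04, 0.021, 0], 0.123], [[-0.038, 0.026, 0], 0.123]]}}

```text
t: 1.4
tool_pos: [0.4814, 0.3, 0.3042]
tool_rot: [2.104, 2.333, 0.001]
contact_force: [0.6, 0.3, 0.0]
opening: 0.0856
grip_force: 0.0
```

Call:
{"fn": "drive_tool", "kwargs": {"rows": [[[-0.04, 0, 0.0025], 0], [[-0.04, 0, 0.0025], 0], [[-0.04, 0, 0.0025], 0], [[-0.04, 0, 0.0025], 0], [[-0.04, 0, 0.0025], 0], [[-0.04, 0, 0.0025], 0], [[-0.04, 0, 0.0025], 0], [[-0.04, 0, 0.0025], 0]]}}

```text
t: 2.2
tool_pos: [0.5147, -0.0183, 0.2841]
tool_rot: [2.098, 2.338, 0.001]
contact_force: [-0.0, 0.0, 0.1]
opening: 0.0855
grip_force: 0.0
```

Call:
{"fn": "drive_tool", "kwargs": {"rows": [[[-0.038, -0.004, 0.0035], 0], [[-0.038, -0.004, 0.0035], 0], [[-0.038, -0.004, 0.0035], 0], [[-0.038, -0.004, 0.0035], 0], [[-0.038, -0.004, 0.0035], 0], [[-0.038, -0.004, 0.0035], 0], [[-0.038, -0.004, 0.0035], 0], [[-0.038, -0.004, 0.0035], 0], [[0, 0, 0], 0]], "jaw": 0.3}}

```text
t: 3.1
tool_pos: [0.515, -0.3261, 0.2553]
tool_rot: [2.103, 2.333, -0.002]
contact_force: [-0.4, -0.1, -1.0]
opening: 0.0597
grip_force: 0.0
```

Call:
{"fn": "drive_tool", "kwargs": {"rows": [[[-0.002, 0.001, 0.02], 0], [[0, 0, 0.02], 0], [[0, 0, 0.02], 0], [[0, 0, 0.02], 0], [[0, 0, 0.02], 0], [[0, 0, 0.02], 0], [[0, 0, 0.017], 0], [[0, 0, 0], 0]], "jaw": 0.4}}

```text
t: 3.9
tool_pos: [0.5155, -0.3226, 0.1158]
tool_rot: [-2.094, -2.334, 0.0]
contact_force: [-0.8, 0.2, -0.5]
opening: 0.0511
grip_force: 0.0
```

Run:
```python
from h import *
def c(im,x,y,w,h): return cv2.resize(im[y:y+h,x:x+w],(400,300),interpolation=cv2.INTER_CUBIC)
S=cam('side');T=cam('top');print(ctrl.get_obs()['tool_pos'],yawdeg(),ctrl.get_obs()['opening'])
cv2.imwrite('pics/a.png',np.hstack([c(S['image'],340,270,120,90),c(T['image'],390,170,100,75)]))
```

```text
[ 0.51702447 -0.32401376  0.11900544] 6.203036801893687 0.05117624651191488
```

View pics/a.png

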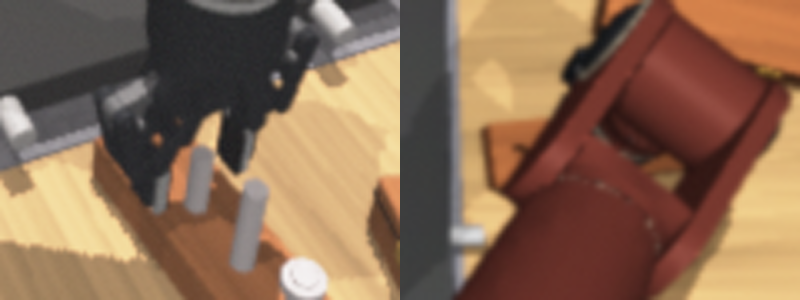

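The pin stands between the two open fingers (crop (200,180)), clear of the long pin at (250,225). I'll close the gripper.

Call:
{"fn": "drive_tool", "kwargs": {"rows": [[[-0.002, 0, 0], 0], [[0, 0, 0], 0], [[0, 0, 0], 0], [[0, 0, 0], 0], [[0, 0, 0], 0], [[0, 0, 0], 0], [[0, 0, 0], 0]], "jaw": 1.0, "grip_force": 30}}

```text
t: 4.7
tool_pos: [0.5175, -0.3269, 0.1202]
tool_rot: [2.097, 2.337, -0.001]
contact_force: [-1.8, -0.6, 5.9]
opening: 0.0133
grip_force: 29.3
```

Call:
{"fn": "drive_tool", "kwargs": {"rows": [[[0, 0, -0.004], 0], [[0, 0, -0.004], 0], [[0, 0, -0.004], 0], [[0, 0, -0.004], 0], [[0, 0, 0], 0], [[0, 0, 0], 0]]}}

```text
t: 5.3
tool_pos: [0.5172, -0.3263, 0.1352]
tool_rot: [2.098, 2.338, -0.0]
contact_force: [-0.0, -1.8, -0.3]
opening: 0.0132
grip_force: 29.3
```

Run:
```python
from h import *
def c(im,x,y,w,h): return cv2.resize(im[y:y+h,x:x+w],(640,480),interpolation=cv2.INTER_CUBIC)
for i in range(4):
    S=cam('side');o=ctrl.get_obs();print(o['tool_pos'],o['contact_force'],o['opening'],o['grip_force'])
cv2.imwrite('pics/b.png',c(S['image'],350,270,100,75))
```

```text
[ 0.51719126 -0.32631375  0.13508852] [ 0.3653373  -1.68825788 -0.51721187] 0.013220113584255412 29.262620508670807
[ 0.51717579 -0.32631142  0.13501228] [-0.11423884 -1.30644368 -0.37828284] 0.012803688779422976 29.27045702934265
[ 0.51717266 -0.32631994  0.13497073] [ 0.29312269 -1.7603223  -0.20286161] 0.012730687526625926 29.277904629707336
[ 0.51716472 -0.32630754  0.13492589] [-0.07481998 -1.64382408  0.44567453] 0.01335537975427094 29.281805455684662
```

View pics/b.png

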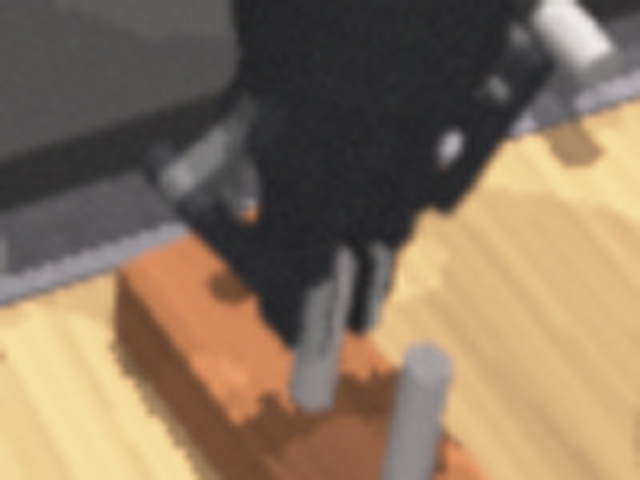

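The lifted pin is held between the pads, with its foot still about 5 mm in its hole. The tool only turns about the vertical, so I'll swing the pin 30° in the grip by levering it on the hole rim, away from the long pin.

Call:
{"fn": "drive_tool", "kwargs": {"rows": [[[0.0026, 0, -0.0002], 0], [[0.0026, 0, -0.0002], 0], [[0.0026, 0, -0.0002], 0], [[0.0026, 0, -0.0002], 0], [[0.0026, 0, -0.0002], 0]]}}

```text
t: 6.0
tool_pos: [0.5155, -0.3142, 0.1358]
tool_rot: [2.097, 2.337, -0.003]
contact_force: [0.3, -6.5, -3.1]
opening: 0.0129
grip_force: 29.2
```

Call:
{"fn": "drive_tool", "kwargs": {"rows": [[[0.0026, 0, 0.0005], 0], [[0.0026, 0, 0.0005], 0], [[0.0026, 0, 0.0006], 0], [[0.0026, 0, 0.0006], 0], [[0.0026, 0, 0.0006], 0], [[0, 0, 0], 0]]}}

```text
t: 6.6
tool_pos: [0.5143, -0.3011, 0.1335]
tool_rot: [2.097, 2.337, -0.002]
contact_force: [-0.3, -4.7, -0.1]
opening: 0.0133
grip_force: 29.2
```

Call:
{"fn": "drive_tool", "kwargs": {"rows": [[[0, 0, -0.015], 0], [[0, 0, -0.03], 0], [[0, 0, -0.04], 0], [[0, 0, -0.045], 0], [[0, 0, 0], 0]]}}

```text
t: 7.1
tool_pos: [0.517, -0.3015, 0.2723]
tool_rot: [2.089, 2.329, 0.004]
contact_force: [0.7, 0.1, 0.0]
opening: 0.0132
grip_force: 29.5
```

Run:
```python
from h import *
def c(im,x,y,w,h): return cv2.resize(im[y:y+h,x:x+w],(640,480),interpolation=cv2.INTER_CUBIC)
S=cam('side');o=ctrl.get_obs();print(o['tool_pos'],o['contact_force'],o['opening'],o['grip_force'],o['t'])
g=o['tool_pos']-[0,0,.054]; u,v=proj(S,g); print('grasp px',u,v); x,y=int(u-40),int(v-25); print(x,y)
cv2.imwrite('pics/c.png',c(S['image'],x,y,80,60))
```

```text
[ 0.51594759 -0.30080995  0.26850199] [ 0.67973691 -0.03854642 -0.90701825] 0.012914548436482917 29.492629766464233 7.15
grasp px 400.61680070363394 253.44336592053008
360 228
```

View pics/c.png

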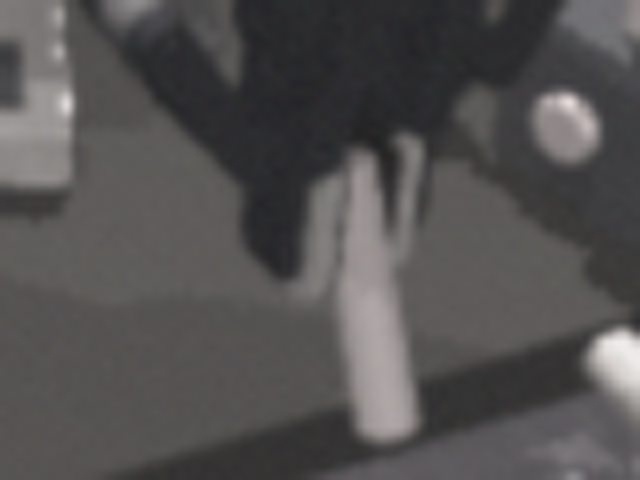

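The pin is in the pads and leaning. Its foot is at crop (388,432), which is side px (408.5,282), and its top is near crop (365,155). I'll compute the tilt by intersecting the foot ray with the tool's x-z plane.

Run:
```python
from h import *
S=cam('side');o=ctrl.get_obs();R=Ro.from_rotvec(o['tool_rot']);print(o['tool_pos'],yawdeg())
G=o['tool_pos']+R.apply([0,0,.054]);ny=R.apply([0,1,0])
# crop px -> image px (centre offset)
def cp(x,y): return 360+(x+.5)/8-.5,228+(y+.5)/8-.5
def hit(u,v):
    c,r=ray(S,u,v); return R.inv().apply(c+r*((G-c)@ny)/(r@ny)-G)*1000
f=hit(*cp(388,430)); t=hit(*cp(365,152)); m=hit(*cp(377,330))
print('foot rel grasp tool mm',f,'top',t,'mid',m,'tilt foot',np.degrees(np.arctan2(-f[0],f[2])),'tilt foot-mid',np.degrees(np.arctan2(-(f-m)[0],(f-m)[2])),'f-t',np.degrees(np.arctan2(-(f-t)[0],(f-t)[2])))
```

```text
[ 0.51489554 -0.30011881  0.2652263 ] 6.21032911027042
foot rel grasp tool mm [-3.01589530e+01 -1.22120620e-13  3.89779759e+01] top [-1.07536770e+01 -1.52466900e-13 -2.72351483e+01] mid [-2.21943926e+01 -3.03758215e-14  1.53491671e+01] tilt foot 37.73067711608696 tilt foot-mid 18.627413383960352 f-t 16.334433979113356
```

Run:
```python
from h import *
p,R=plan((.52,-.10,.335),-.9,8)
```

```text
[[[0.0248,0.0034,-0.0087],-0.1125],[[0.0243,0.0061,-0.0087],-0.1125],[[0.0234,0.0088,-0.0087],-0.1125],[[0.0223,0.0114,-0.0087],-0.1125],[[0.0209,0.0138,-0.0087],-0.1125],[[0.0192,0.0161,-0.0087],-0.1125],[[0.0173,0.0181,-0.0087],-0.1125],[[0.0151,0.0199,-0.0087],-0.1125]]
```

Call:
{"fn": "drive_tool", "kwargs": {"rows": [[[0.025, 0.0035, -0.012], -0.1125], [[0.0245, 0.006, -0.012], -0.1125], [[0.0235, 0.009, -0.012], -0.1125], [[0.0225, 0.0115, -0.012], -0.1125], [[0.021, 0.014, -0.012], -0.1125], [[0.019, 0.016, -0.01], -0.1125], [[0.017, 0.018, 0], -0.1125], [[0.015, 0.02, 0], -0.1125], [[0, 0, 0], 0], [[0, 0, 0], 0]]}}

```text
t: 8.2
tool_pos: [0.5195, -0.0991, 0.3311]
tool_rot: [-0.871, -3.015, -0.0]
contact_force: [0.3, -0.7, -0.1]
opening: 0.013
grip_force: 29.5
```

Run:
```python
from h import *
S=cam('side');o=ctrl.get_obs();print(o['tool_pos'],yawdeg(),o['t'])
g=o['tool_pos']-[0,0,.054]; u,v=proj(S,g); x,y=int(u-40),int(v-25); print(x,y)
cv2.imwrite('pics/d.png',cv2.resize(S['image'][y:y+60,x:x+80],(640,480),interpolation=cv2.INTER_CUBIC))
```

```text
[ 0.51965857 -0.09968648  0.33141735] 57.70823566623648 8.25
315 145
```

View pics/d.png

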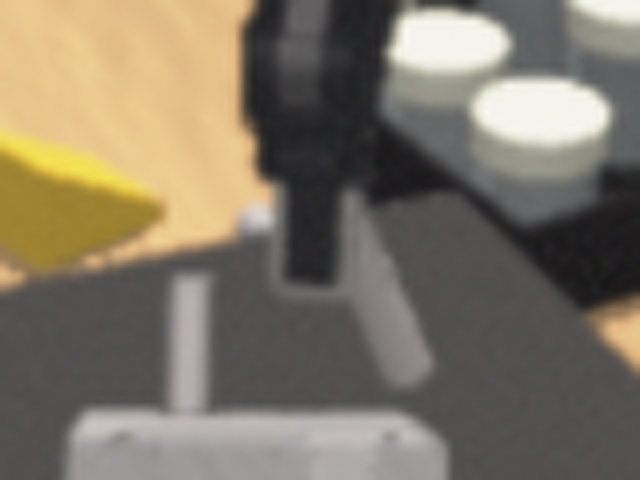

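The pin shows on both sides of the finger, with its top end at crop (258,219) and its foot at (408,372).

Run:
```python
from h import *
S=cam('side');o=ctrl.get_obs();R=Ro.from_rotvec(o['tool_rot'])
G=o['tool_pos']+R.apply([0,0,.054]);ny=R.apply([0,1,0])
def cp(x,y): return 315+(x+.5)/8-.5,145+(y+.5)/8-.5
def hit(u,v):
    c,r=ray(S,u,v); return R.inv().apply(c+r*((G-c)@ny)/(r@ny)-G)*1000
f=hit(*cp(407,374)); t=hit(*cp(255,217)); print(f,t,np.linalg.norm(f-t),np.degrees(np.arctan2(-(f-t)[0],(f-t)[2])))
print(np.linalg.norm(f))
```

```text
[-2.40249950e+01 -2.28330710e-14  4.89901136e+01] [1.83969308e+01 2.21408097e-15 4.56326751e+00] 61.427717247937025 43.67755098788181
54.56401395216282
```

Run:
```python
from h import *
S=cam('side');o=ctrl.get_obs();R=Ro.from_rotvec(o['tool_rot'])
G=o['tool_pos']+R.apply([0,0,.054]);ny=R.apply([0,1,0])
def cp(x,y): return 315+(x+.5)/8-.5,145+(y+.5)/8-.5
def hit(u,v):
    c,r=ray(S,u,v); return R.inv().apply(c+r*((G-c)@ny)/(r@ny)-G)*1000
im=cv2.imread('pics/d.png');g=cv2.cvtColor(im,cv2.COLOR_BGR2GRAY)
pr=[];pl=[]
for y in range(295,350,6):
    r=g[y,330:460].astype(float); gr=np.gradient(cv2.GaussianBlur(r[None],(9,1),2)[0]); pl.append((330+gr.argmax(),y)); pr.append((330+gr.argmin(),y))
print(pl,pr)
for p in(pl,pr):
    a=[hit(*cp(*q)) for q in p]; a=np.array(a); k=np.polyfit(a[:,2],a[:,0],1); print('tilt',np.degrees(np.arctan(-k[0])), 'x at z=0',k[1])
print(hit(*cp(407,374)))
```

```text
[(np.int64(357), 295), (np.int64(353), 301), (np.int64(354), 307), (np.int64(357), 313), (np.int64(361), 319), (np.int64(364), 325), (np.int64(363), 331), (np.int64(366), 337), (np.int64(370), 343), (np.int64(372), 349)] [(np.int64(404), 295), (np.int64(407), 301), (np.int64(410), 307), (np.int64(413), 313), (np.int64(416), 319), (np.int64(418), 325), (np.int64(419), 331), (np.int64(422), 337), (np.int64(424), 343), (np.int64(427), 349)]
tilt 18.885044643547996 x at z=0 0.830630833602265
tilt 22.667076995360578 x at z=0 -11.661197134003636
[-2.37623730e+01  1.39121640e-14  4.92773753e+01]
```

Run:
```python
from h import *
p,R=plan((.5984,.0705,.331),1.411,10)
```

```text
[[[0.0025,0.0186,0.0001],0.1411],[[0.0051,0.0181,0.0001],0.1411],[[0.0076,0.0172,0.0001],0.1411],[[0.0099,0.016,0.0001],0.1411],[[0.0121,0.0144,0.0001],0.1411],[[0.014,0.0126,0.0001],0.1411],[[0.0156,0.0105,0.0001],0.1411],[[0.0169,0.0082,0.0001],0.1411],[[0.0179,0.0057,0.0001],0.1411],[[0.0185,0.0031,0.0001],0.1411]]
```

Call:
{"fn": "drive_tool", "kwargs": {"rows": [[[0.0025, 0.0186, 0], 0.141], [[0.005, 0.018, 0], 0.141], [[0.0076, 0.0172, 0], 0.141], [[0.01, 0.016, 0], 0.141], [[0.012, 0.0144, 0], 0.141], [[0.014, 0.0126, 0], 0.141], [[0.0156, 0.0105, 0], 0.141], [[0.017, 0.008, 0], 0.141], [[0.018, 0.0057, 0], 0.141], [[0.0185, 0.003, 0], 0.141]]}}

```text
t: 9.35
tool_pos: [0.5986, 0.071, 0.3326]
tool_rot: [-2.627, -1.723, 0.001]
contact_force: [0.3, 0.1, -0.6]
opening: 0.0127
grip_force: 29.5
```

Call:
{"fn": "drive_tool", "kwargs": {"rows": [[[0, 0, 0.02], 0], [[0, 0, 0.03], 0], [[0, 0, 0.03], 0], [[0, 0, 0.02], 0], [[0, 0, 0], 0], [[0, 0, 0], 0], [[0, 0, 0], 0]]}}

```text
t: 10.05
tool_pos: [0.5991, 0.0708, 0.2351]
tool_rot: [2.62, 1.731, 0.004]
contact_force: [-0.4, -0.3, 0.1]
opening: 0.0127
grip_force: 29.5
```

Run:
```python
from h import *
S=cam('side');o=ctrl.get_obs();print(o['tool_pos'],yawdeg(),o['t'],o['q'],o['contact_force'])
p,R=plan((.5984,.0705,.219),0,1)
def hole(F):  # tool -> foot in hole frame
    pass
```

```text
[0.59914691 0.07096811 0.23530152] -23.063236735169813 10.1 [-5.40729918e-03  5.12547902e-02  1.73110728e+00  3.37447131e-05
  1.35582885e+00  3.97112873e-01] [-0.01770631 -0.21730517 -0.31418882]
[[[-0.0007,-0.0006,0.0163],0.0]]
```

Call:
{"fn": "drive_tool", "kwargs": {"rows": [[[-0.0007, -0.0006, 0.008], 0], [[0, 0, 0.0083], 0], [[-0.002, 0, 0.0035], 0], [[-0.002, 0, 0.0035], 0], [[0, 0, 0], 0], [[0, 0, 0], 0]]}}

```text
t: 10.7
tool_pos: [0.5957, 0.0672, 0.2095]
tool_rot: [-2.62, -1.733, -0.0]
contact_force: [0.6, 1.2, -2.3]
opening: 0.0126
grip_force: 29.5
```

Call:
{"fn": "drive_tool", "kwargs": {"rows": [[[-0.0005, 0, 0.0009], 0], [[-0.0005, 0, 0.0009], 0], [[-0.0005, 0, 0.0009], 0], [[0, 0, 0], 0]]}}

```text
t: 11.1
tool_pos: [0.5953, 0.0659, 0.2073]
tool_rot: [2.62, 1.733, 0.001]
contact_force: [1.8, 2.4, -0.6]
opening: 0.013
grip_force: 29.6
```

Call:
{"fn": "drive_tool", "kwargs": {"rows": [[[-0.0005, 0, 0.0009], 0], [[-0.0005, 0, 0.0009], 0], [[0, 0, 0], 0]]}}

```text
t: 11.4
tool_pos: [0.5949, 0.065, 0.2053]
tool_rot: [2.62, 1.733, 0.001]
contact_force: [2.4, 2.9, -1.2]
opening: 0.0129
grip_force: 29.6
```

Call:
{"fn": "drive_tool", "kwargs": {"rows": [[[-0.0003, 0, 0.0009], 0], [[-0.0003, 0, 0.0009], 0], [[-0.0003, 0, 0.0009], 0], [[0, 0, 0], 0]]}}

```text
t: 11.8
tool_pos: [0.5944, 0.064, 0.2024]
tool_rot: [2.62, 1.733, 0.0]
contact_force: [2.3, 3.2, -1.4]
opening: 0.0127
grip_force: 29.6
```

```bash
cat >> h.py <<'E'
Hh=np.array([.587,.0438,.107]); PY=np.array([.920,-.392,0]); PZ=np.array([.196,.46,.866]); PX=np.cross(PY,PZ)
def rep(fx=-.023,fz=.1015):
    cam('side'); o=ctrl.get_obs(); R=Ro.from_rotvec(o['tool_rot']); F=o['tool_pos']+R.apply([fx,0,fz])-Hh; f=o['contact_force']
    M=np.array([PX,PY,PZ]); print('t',o['t'],'tcp',o['tool_pos'].round(4),'foot hole mm',(M@F*1000).round(1),'force plate',(M@f).round(1),'wt',R.inv().apply(o['wrist_torque']).round(2))
E
python3 -c "
from h import *
rep();rep()"
```

```text
t 11.85 tcp [0.5944 0.064  0.2025] foot hole mm [-1.7 -1.1 -6. ] force plate [-3.7  1.8  1.6] wt [-0.26  0.85 -0.07]
t 11.9 tcp [0.5944 0.064  0.2024] foot hole mm [-1.7 -1.1 -6. ] force plate [-4.5  1.5  1.2] wt [-0.24  0.78 -0.09]
```

Call:
{"fn": "drive_tool", "kwargs": {"rows": [[[0.0003, 0, 0.0013], 0], [[0.0003, 0, 0.0013], 0], [[0.0003, 0, 0.0013], 0], [[0, 0, 0], 0], [[0, 0, 0], 0]]}}

```text
t: 12.4
tool_pos: [0.5945, 0.064, 0.1985]
tool_rot: [2.62, 1.732, -0.003]
contact_force: [0.6, -2.1, 0.2]
opening: 0.013
grip_force: 29.5
```

```bash
python3 -c "
from h import *
rep();rep()"
```

```text
t 12.45 tcp [0.5945 0.0641 0.1984] foot hole mm [-3.6 -1.1 -9.5] force plate [ 2.8  1.  -0.9] wt [-0.22 -0.66 -0.03]
t 12.5 tcp [0.5945 0.0642 0.1985] foot hole mm [-3.7 -1.1 -9.4] force plate [ 2.6  0.3 -2.2] wt [-0.25 -0.67  0.01]
```

Call:
{"fn": "drive_tool", "kwargs": {"rows": [[[0.0001, 0, 0.0013], 0], [[0.0001, 0, 0.0013], 0], [[-0.0001, 0, 0.0011], 0], [[-0.0003, 0, 0.001], 0], [[0, 0, 0], 0]]}}

```text
t: 13.0
tool_pos: [0.5948, 0.0646, 0.1941]
tool_rot: [2.62, 1.733, 0.0]
contact_force: [-1.6, -3.6, 4.0]
opening: 0.0132
grip_force: 29.3
```

```bash
python3 -c "
from h import *
rep();rep()"
```

```text
t 13.05 tcp [0.5948 0.0646 0.1941] foot hole mm [ -6.5  -0.9 -12.9] force plate [4.8 0.3 1.2] wt [-0.11 -0.7  -0.03]
t 13.1 tcp [0.5948 0.0646 0.1941] foot hole mm [ -6.5  -0.9 -12.9] force plate [5.  1.6 2.2] wt [-0.2  -0.79 -0.01]
```

Call:
{"fn": "drive_tool", "kwargs": {"rows": [[[-0.0006, 0, 0.001], 0], [[-0.0006, 0, 0.001], 0], [[-0.0006, 0, 0.001], 0], [[-0.0006, 0, 0.001], 0], [[0, 0, 0], 0]]}}

```text
t: 13.6
tool_pos: [0.5947, 0.0637, 0.1923]
tool_rot: [-2.619, -1.732, -0.007]
contact_force: [-1.8, 1.0, 11.6]
opening: 0.0132
grip_force: 30.0
```

```bash
python3 -c "
from h import *
rep();rep()"
```

```text
t 13.65 tcp [0.5947 0.0638 0.1923] foot hole mm [ -7.2  -0.5 -14.7] force plate [ 4.  -1.5  9.3] wt [ 0.46 -0.11  0.03]
t 13.7 tcp [0.5947 0.0638 0.1923] foot hole mm [ -7.2  -0.5 -14.7] force plate [ 4.9 -2.2 10.1] wt [ 0.42 -0.08  0.1 ]
```

Call:
{"fn": "drive_tool", "kwargs": {"rows": [[[-0.001, 0, 0.0017], 0], [[-0.001, 0, 0.0017], 0], [[0, 0, 0], 0]], "grip_force": 70}}

```text
t: 14.0
tool_pos: [0.595, 0.0634, 0.1922]
tool_rot: [-2.618, -1.732, -0.014]
contact_force: [-5.1, 7.9, 22.6]
opening: 0.0118
grip_force: 68.7
```

Run:
```python
from h import *
rep()
S=cam('side');o=ctrl.get_obs()
u,v=proj(S,o['tool_pos']-[0,0,.054]); x,y=int(u-40),int(v-25); print(x,y)
cv2.imwrite('pics/e.png',cv2.resize(S['image'][y:y+60,x:x+80],(640,480),interpolation=cv2.INTER_CUBIC))
```

```text
t 14.05 tcp [0.595  0.0634 0.1922] foot hole mm [ -7.4   0.  -14.7] force plate [ 5.9 -7.2 21.8] wt [1.42 0.25 0.2 ]
312 158
```

View pics/e.png

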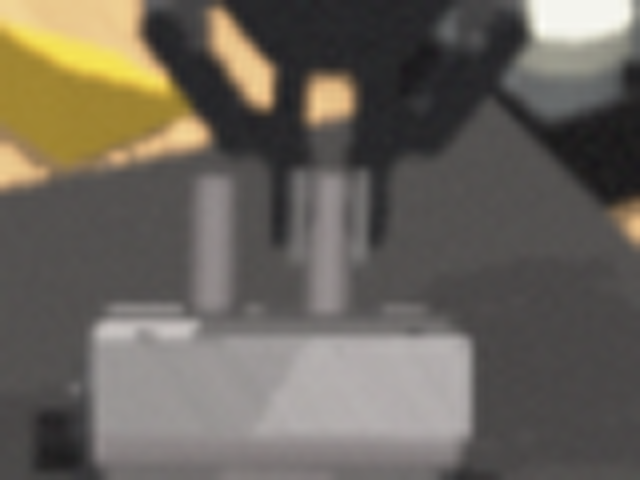

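Both pins stand side by side in the picture, with the fitted pin's top at crop y 178 and ours at y 172. Ours is about 2 mm proud, and there is a sideways load. I'll back off the push, relieve the sideways load and press again.

Call:
{"fn": "drive_tool", "kwargs": {"rows": [[[0.002, 0, -0.0035], 0], [[0, -0.001, 0], 0], [[0, 0, 0], 0]]}}

```text
t: 14.4
tool_pos: [0.5942, 0.0638, 0.1926]
tool_rot: [2.619, 1.733, 0.008]
contact_force: [-0.1, 0.9, 10.5]
opening: 0.012
grip_force: 69.0
```

```bash
python3 -c "
from h import *
rep();rep()"
```

```text
t 14.45 tcp [0.5942 0.0638 0.1926] foot hole mm [ -6.8  -0.8 -14.6] force plate [ 4.7 -0.7  9.5] wt [ 0.07 -0.19  0.06]
t 14.5 tcp [0.5942 0.0638 0.1925] foot hole mm [ -6.8  -0.8 -14.6] force plate [4.7 0.3 8.9] wt [ 0.04 -0.19 -0.02]
```

Call:
{"fn": "drive_tool", "kwargs": {"rows": [[[-0.0017, 0, -0.001], 0], [[-0.001, 0, 0.0017], 0], [[-0.001, 0, 0.0017], 0], [[0, 0, 0], 0]]}}

```text
t: 14.9
tool_pos: [0.594, 0.0626, 0.1929]
tool_rot: [-2.619, -1.732, -0.018]
contact_force: [-1.2, 7.7, 17.5]
opening: 0.0121
grip_force: 70.3
```

```bash
python3 -c "
from h import *
rep();rep()"
```

```text
t 14.95 tcp [0.594  0.0626 0.1929] foot hole mm [ -6.3  -0.4 -14.7] force plate [ 1.5 -3.6 19.3] wt [0.88 1.01 0.13]
t 15.0 tcp [0.594  0.0626 0.1928] foot hole mm [ -6.3  -0.4 -14.7] force plate [ 2.6 -4.2 19.7] wt [0.77 0.97 0.18]
```

Call:
{"fn": "drive_tool", "kwargs": {"rows": [[[0.001, 0, -0.002], 0], [[0, 0, 0], 0], [[0, 0, 0], 0], [[0, 0, 0], 0]], "jaw": 0.7, "grip_force": 30}}

```text
t: 15.4
tool_pos: [0.591, 0.0604, 0.1883]
tool_rot: [-2.619, -1.732, 0.003]
contact_force: [-0.3, -0.3, -1.4]
opening: 0.0253
grip_force: 0.0
```

Call:
{"fn": "drive_tool", "kwargs": {"rows": [[[0, 0, -0.01], 0], [[0, 0, -0.02], 0], [[0, 0, -0.03], 0], [[0, 0, -0.03], 0], [[0.03, 0, -0.01], 0], [[0.04, 0, 0], 0], [[0.04, 0, 0], 0], [[0.04, 0, 0], 0], [[0.04, 0, 0], 0], [[0.03, 0, 0], 0]]}}

```text
t: 16.4
tool_pos: [0.6783, 0.2649, 0.29]
tool_rot: [-2.619, -1.734, -0.001]
contact_force: [-0.1, -0.6, -0.2]
opening: 0.0258
grip_force: 0.0
```

Run:
```python
from h import *
S=cam('side');T=cam('top');o=ctrl.get_obs();print(o['t'],o['tool_pos'],o['opening'])
def c(im,x,y,w,h): return cv2.resize(im[y:y+h,x:x+w],(400,300),interpolation=cv2.INTER_CUBIC)
cv2.imwrite('pics/f.png',np.hstack([c(S['image'],320,170,60,45),c(T['image'],298,165,60,45)]))
g=cv2.cvtColor(S['image'],cv2.COLOR_BGR2GRAY); print(g[174:186,334:358])
```

```text
16.5 [0.67823177 0.26600882 0.28954866] 0.02556342277712682
[[199 201 199 199 198 197 195 190 176 155 129  96  94  88  93  85  78  76
   71  71  70  69  69  68]
 [196 196 190 173 162 158 144 131 116 103  93  75  72  72  69  69  69  69
   68  67  71  68  69  68]
 [154 146 132 113 103  98  87  79  75  71  71  69  67  69  69  67  66  68
   68  67  67  71  69  68]
 [ 97  87  78  73  72  72  69  68  69  67  68  69  69  69  71  68  68  69
   67  67  68  69  68  68]
 [ 71  71  71  74  76  76  70  69  64  58  66  66  68  69  69  67  71  71
   63  60  60  68  69  71]
 [ 67  70  85 113 115 112  99  79  53  49  56  65  67  67  68  68  83 105
  104 100  84  78  62  67]
 [ 52  65 101 143 156 151 128  84  47  43  48  52  51  53  54  64 101 145
  159 158 134  91  57  67]
 [ 46  62 109 155 169 164 138  83  46  42  44  43  43  45  46  62 106 155
  177 175 149  91  50  50]
 [ 43  67 114 157 169 165 137  80  45  42  41  43  43  41  42  61 107 158
  179 177 149  87  49  45]
 [ 43  69 118 158 171 164 137  79  43  42  43  42  44  41  45  61 111 163
  179 177 148  86  48  40]
 [ 49  69 118 159 171 165 136  80  47  42  45  41  40  42  43  61 111 164
  180 177 148  86  47  43]
 [ 45  68 118 161 171 164 135  78  47  43  43  45  43  42  45  61 111 163
  179 177 148  85  47  49]]
```

View pics/f.png

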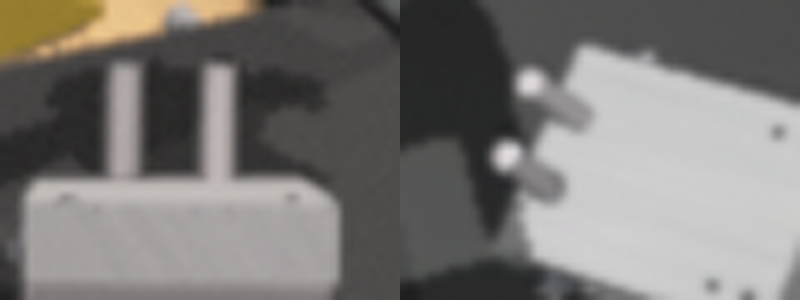

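The side crop shows both pin tops level, at image row about 179.4 for each, with the pins parallel. The top crop shows both leaning alike. So the pin is home. I'll go to the aluminium block next.

Run:
```python
from h import *
print(yawdeg()); p,R=plan((.495,.391,.19),-(-.456-.0)*0+np.radians(-(-45.6-yawdeg())),7)
```

```text
-22.839374637667145
[[[0.0063,-0.031,0.0142],np.float64(0.0567)],[[0.0045,-0.0314,0.0142],np.float64(0.0567)],[[0.0027,-0.0316,0.0142],np.float64(0.0567)],[[0.0009,-0.0317,0.0142],np.float64(0.0567)],[[-0.0009,-0.0317,0.0142],np.float64(0.0567)],[[-0.0027,-0.0316,0.0142],np.float64(0.0567)],[[-0.0044,-0.0314,0.0142],np.float64(0.0567)]]
```

Call:
{"fn": "drive_tool", "kwargs": {"rows": [[[0.006, -0.031, 0.014], 0.057], [[0.0045, -0.0315, 0.014], 0.057], [[0.0027, -0.0316, 0.014], 0.057], [[0.001, -0.0317, 0.014], 0.057], [[-0.001, -0.0317, 0.014], 0.057], [[-0.0027, -0.0316, 0.014], 0.057], [[-0.0044, -0.0314, 0.014], 0.055], [[0, 0, 0], 0], [[0, 0, 0], 0]], "jaw": 0}}

```text
t: 17.4
tool_pos: [0.4944, 0.3878, 0.1918]
tool_rot: [2.909, 1.184, -0.0]
contact_force: [-0.7, -0.3, 0.6]
opening: 0.0854
grip_force: 0.0
```

Run:
```python
from h import *
T=cam('top');o=ctrl.get_obs();print(yawdeg(),o['tool_pos'],o['opening'],o['t']); plan((.495,.391,.076),0,1)
t=T['image'];hsv=cv2.cvtColor(t,cv2.COLOR_BGR2HSV)
m=cv2.resize(hsv[195:235,205:247,1],None,fx=8,fy=8,interpolation=cv2.INTER_CUBIC)<75
```

```text
-45.778656422883195 [0.49539525 0.38771891 0.19254389] 0.08533466927375843 17.45
[[[0.0019,-0.0027,0.1165],0.0]]
```

Call:
{"fn": "drive_tool", "kwargs": {"rows": [[[0.002, -0.0025, 0.025], 0], [[0, 0, 0.03], 0], [[0, 0, 0.03], 0], [[0, 0, 0.02], 0], [[0, 0, 0.0115], 0], [[0, 0, 0], 0], [[0, 0, 0], 0]]}}

```text
t: 18.15
tool_pos: [0.4957, 0.3915, 0.0766]
tool_rot: [-2.911, -1.181, -0.003]
contact_force: [0.2, -0.2, 0.5]
opening: 0.0854
grip_force: 0.0
```

Call:
{"fn": "drive_tool", "kwargs": {"rows": [[[0, 0, 0], 0], [[0, 0, 0], 0], [[0, 0, 0], 0], [[0, 0, 0], 0], [[0, 0, 0], 0], [[0, 0, 0], 0]], "jaw": 1.0, "grip_force": 25}}

```text
t: 18.75
tool_pos: [0.4953, 0.3921, 0.077]
tool_rot: [-2.91, -1.182, -0.004]
contact_force: [0.3, 0.2, 5.2]
opening: 0.0559
grip_force: 28.2
```

Run:
```python
from h import *
T=cam('top');o=ctrl.get_obs();print(yawdeg(),o['tool_pos'],o['opening'],o['t'],o['contact_force'],o['grip_force'])
```

```text
-45.77620849534205 [0.49529629 0.39210297 0.07701754] 0.05597542125325808 18.8 [-1.0079586  -0.63061546  5.93852685] 28.249042332172394
```

Call:
{"fn": "drive_tool", "kwargs": {"rows": [[[0, 0, -0.01], 0], [[0, 0, -0.03], 0], [[0, 0, -0.045], 0], [[0, 0, -0.045], 0], [[0, 0, -0.045], 0], [[0, 0, -0.045], 0], [[0, 0, 0], 0], [[0, 0, 0], 0], [[0, 0, 0], 0]]}}

```text
t: 19.7
tool_pos: [0.4932, 0.3907, 0.2918]
tool_rot: [2.91, 1.182, -0.009]
contact_force: [0.7, 0.3, -3.7]
opening: 0.0559
grip_force: 28.4
```

Run:
```python
from h import *
T=cam('top');o=ctrl.get_obs();print(yawdeg(),o['tool_pos'],o['opening'],o['t'],o['contact_force'],Ro.from_rotvec(o['tool_rot']).inv().apply(o['wrist_torque']),o['grip_force'])
plan((.5556,.0184,.29),float(np.radians(yawdeg()+23.1)),10)
```

```text
-45.77647651162075 [0.493142   0.39068157 0.2912759 ] 0.055973421500639865 19.75 [-1.47224645e-01 -3.86971241e-03 -5.49493472e+00] [0.05947421 0.02883905 0.01919583] 28.431775867938995
[[[-0.0215,0.031,0.0002],-0.0396],[[-0.0227,0.0302,0.0002],-0.0396],[[-0.0239,0.0292,0.0002],-0.0396],[[-0.025,0.0283,0.0002],-0.0396],[[-0.0261,0.0273,0.0002],-0.0396],[[-0.0272,0.0262,0.0002],-0.0396],[[-0.0282,0.0251,0.0002],-0.0396],[[-0.0292,0.024,0.0002],-0.0396],[[-0.0301,0.0228,0.0002],-0.0396],[[-0.031,0.0216,0.0002],-0.0396]]
```

Call:
{"fn": "drive_tool", "kwargs": {"rows": [[[-0.0215, 0.031, 0], -0.0396], [[-0.0227, 0.03, 0], -0.0396], [[-0.024, 0.029, 0], -0.0396], [[-0.025, 0.0283, 0], -0.0396], [[-0.026, 0.0273, 0], -0.0396], [[-0.0272, 0.0262, 0], -0.0396], [[-0.0282, 0.025, 0], -0.0396], [[-0.0292, 0.024, 0], -0.0396], [[-0.03, 0.0228, 0], -0.0396], [[-0.031, 0.0216, 0], -0.0396]]}}

```text
t: 20.75
tool_pos: [0.5555, 0.018, 0.2922]
tool_rot: [-2.617, -1.732, 0.006]
contact_force: [0.9, 0.0, -4.3]
opening: 0.0559
grip_force: 28.6
```

Call:
{"fn": "drive_tool", "kwargs": {"rows": [[[0, 0, 0.01], 0], [[0, 0, 0.02], 0], [[0, 0, 0.015], 0], [[0, 0, 0], 0], [[0, 0, 0], 0], [[0, 0, 0], 0]]}}

```text
t: 21.35
tool_pos: [0.5569, 0.0199, 0.2509]
tool_rot: [2.62, 1.732, 0.001]
contact_force: [0.3, 0.2, -3.7]
opening: 0.0558
grip_force: 28.6
```

Run:
```python
from h import *
rep();o=ctrl.get_obs();print(yawdeg(),o['tool_pos'],o['opening'])
plan((.5556,.0184,.242),0,1)
plan((.5634,.0368,.197),0,1)
# wedge in side view: bright band, rows profile check
S=cam('side'); M=np.array([PX,PY,PZ]);
for n,b in dict(thin_lo_r=(.044,-.028,-.026),thin_lo_l=(.044,.028,-.026),heel=(-.026,0,-.026)).items():
    G=o['tool_pos']-[0,0,.051]; a=np.array([-.392,-.92,0]); X=G+b[0]*a+b[1]*PY+np.array([0,0,b[2]]); print(n,proj(S,X),M@(X-Hh)*1000)
g=cv2.cvtColor(S['image'],cv2.COLOR_BGR2GRAY); u,v=proj(S,G); print(int(u),int(v)); print(g[int(v)-20:int(v)+40:2,int(u)-24:int(u)+26:3])
```

```text
t 21.4 tcp [0.557  0.0198 0.2513] foot hole mm [ 70.6 -18.    8.7] force plate [-2.   0.3 -4.2] wt [ 0.02 -0.02 -0.  ]
-23.056063167958193 [0.5570248  0.01978397 0.25133561] 0.05555982307142381
[[[-0.0018,-0.0008,0.0093],0.0]]
[[[0.0181,-0.0009,0.0543],0.0]]
thin_lo_r (np.float64(335.73611250115715), np.float64(191.3238670435734)) [101.08619079 -46.16469413  19.38871283]
thin_lo_l (np.float64(358.8208636934445), np.float64(191.4623993617846)) [101.08619079   9.83888987  19.38871283]
heel (np.float64(346.6990930819828), np.float64(176.86566188579997)) [ 40.46231111 -18.16290213  54.39095283]
347 173
[[ 42 112 197 202  55  42  41  42  41  41  42  40  45 129 177 162  38]
 [ 40  84 201 189  39  43  44  40  42  39  42  39  41 113 148  71  40]
 [ 42  58 202 160  37  42 142 124  30  31  33  40  40  80 129  48  42]
 [ 43  44 143  75  40  69 207 181  61  61  61  59  40  48  89  42  41]
 [ 62  41  58  43  38 173 236 216 205 210 210 186  41  43  57  40  42]
 [ 88  40  39  37  49 216 223 219 220 219 221 217  57  41  41  39  47]
 [182  90  48  36  81 219 222 218 219 218 221 219  69  41  40  34  6
[... 936 characters left out ...]
 81  81  94 160  97  83  82 123 167  84  82  82  80  81  84]
 [ 82  89  89  90  96 160  96  85  85 124 168  87  86  86  83  81  82]
 [ 82 161 164 164 105 113  99 104 107 108 125 129 155 159 148  84  82]
 [118 124  96 112 111 111 111 111 111 111 111 112 117 158 170 165  82]
 [126 171 151 145 148 147 148 149 149 149 150 148 150 149 178 176  86]
 [129 170 152 148 151 153 148 152 152 153 153 153 152 154 171 176  87]
 [132 172 152 151 148 151 150 150 151 154 153 153 152 153 171 173  89]
 [123 169 152 152 149 150 151 149 153 153 153 155 152 152 174 173  89]
 [117 169 151 151 152 148 152 149 153 151 153 152 154 151 174 171  87]
 [113 168 150 149 150 148 149 150 148 151 151 152 154 152 169 172  88]]
```

Call:
{"fn": "drive_tool", "kwargs": {"rows": [[[0.002, -0.0005, 0.008], 0], [[0.002, -0.0004, 0.008], 0], [[0, 0, 0.005], 0], [[0, 0, 0], 0], [[0, 0, 0], 0]]}}

```text
t: 21.95
tool_pos: [0.5572, 0.0234, 0.2289]
tool_rot: [-2.621, -1.732, 0.001]
contact_force: [0.7, 0.0, -4.1]
opening: 0.056
grip_force: 27.3
```

Call:
{"fn": "drive_tool", "kwargs": {"rows": [[[0, 0, 0.002], 0], [[0.001, 0, 0.002], 0], [[0.002, 0, 0.003], 0], [[0.002, 0, 0.003], 0], [[0, 0, 0], 0]]}}

```text
t: 22.45
tool_pos: [0.5601, 0.0283, 0.2197]
tool_rot: [2.619, 1.732, 0.004]
contact_force: [2.7, 1.1, 1.6]
opening: 0.0556
grip_force: 26.2
```

Run:
```python
from h import *
rep();o=ctrl.get_obs();print(o['tool_pos'],o['opening'],o['contact_force'])
plan((.5634,.0368,.197),0,1)
```

```text
t 22.5 tcp [0.5601 0.0283 0.2197] foot hole mm [ 46.9 -18.5 -14.1] force plate [-2.   1.7  2.4] wt [-0.41  0.17 -0.07]
[0.56006178 0.02830559 0.21973288] 0.05566366747560413 [2.67353045 2.06101833 1.06136998]
[[[0.0091,-0.0003,0.0227],0.0]]
```

Call:
{"fn": "drive_tool", "kwargs": {"rows": [[[0.0015, 0, 0.0031], 0], [[0.0015, 0, 0.0031], 0], [[0.0015, 0, 0.0031], 0], [[0.0015, 0, 0.0031], 0], [[0, 0, 0], 0], [[0, 0, 0], 0]]}}

```text
t: 23.1
tool_pos: [0.5612, 0.0339, 0.2058]
tool_rot: [-2.62, -1.731, 0.001]
contact_force: [1.6, 1.6, -1.4]
opening: 0.0557
grip_force: 26.8
```

Run:
```python
from h import *
rep();o=ctrl.get_obs();print(o['tool_pos'],o['opening'],o['contact_force'])
plan((.5634,.0368,.197),0,1)
```

```text
t 23.15 tcp [0.5611 0.0338 0.2058] foot hole mm [ 35.3 -20.1 -23.5] force plate [-2.6  0.4 -1.2] wt [-0.17  0.18 -0.08]
[0.56109623 0.03384506 0.20582447] 0.05573562325875194 [ 0.99265544  1.38503561 -2.35779966]
[[[0.0036,0.001,0.0088],0.0]]
```

Call:
{"fn": "drive_tool", "kwargs": {"rows": [[[0.001, 0.0003, 0.0022], 0], [[0.001, 0.0003, 0.0022], 0], [[0.001, 0.0003, 0.0022], 0], [[0, 0, 0], 0], [[0, 0, 0], 0]]}}

```text
t: 23.65
tool_pos: [0.5636, 0.0361, 0.1999]
tool_rot: [-2.621, -1.732, -0.0]
contact_force: [0.5, 1.2, -0.1]
opening: 0.0556
grip_force: 27.2
```

```bash
cat >> h.py <<'E'
def prof():
    S=cam('side'); g=cv2.cvtColor(S['image'],cv2.COLOR_BGR2GRAY).astype(float); print(g[150:212:2,328:372:3].astype(int))
E
python3 - <<'E'
from h import *
rep();o=ctrl.get_obs();print(o['tool_pos'],o['opening'],o['contact_force'])
plan((.5634,.0368,.197),0,1); prof()
E
```

```text
t 23.7 tcp [0.5636 0.0361 0.2   ] foot hole mm [ 29.7 -18.6 -27. ] force plate [-1.8 -0.1  0.2] wt [-0.04  0.03  0.06]
[0.56357169 0.03610376 0.19998209] 0.05548418093177857 [ 0.56529065  1.52098235 -0.72760124]
[[[0.0006,-0.0004,0.003],0.0]]
[[196 184  36  40  40  42  42  42  40  42  39  62 243 243 243]
 [200 179  38  42  41  41  39  41  41  41  40  50 210 242 242]
 [204 116  37  36  40  42  39  39  41  40  38  40 143 164 177]
 [164  54  41  38  38  38  37  41  39  38  41  39 113 144 113]
 [ 70  41  44  40  41  38  40  40  41  40  39  39  68  92  98]
 [ 71  54  42  41  37  38  40  41  38  42  39  40  59  69  56]
 [124 169  40  41  35  41  42  42  39  40  42  39  39  69  42]
 [150 207  60  39  41  38  39  41  41  39  40  32  32  67  43]
 [213 209 140  40  39  40  41  41  39  39  38  29  31  47  42]
 [175 207  92  41  39  43  38  42  40  41  45  27  27  36  43]
 [127 136  47  40  44  42  51  42  43  42  40  45  75  39  41]
 [109 118  38  41 150 144 170 167 100  43  41  67  79  37  44]
 [ 70  75  41  48 201 166 115 101  84  56  39  49  65  39  40]
 [ 48  54  40  67 103  90  84  87  85 
[... 396 characters left out ...]
1  82]
 [ 83  48 109 121 119 121 119 146 141 122 109  47  82  81  82]
 [ 81  70 110 121 118 119 119 124 123 122 120  63  82  82  81]
 [ 82  81  96 126 127 125 128 127 129 136 124  81  83  82  83]
 [131 133 125 148 148 146 147 146 155 165 135 119 112  85  81]
 [109  97  98 132 130 130 128 147 154 153 122 177 174 166  75]
 [167 139 137 138 136 137 138 138 137 138 137 134 144 162 110]
 [173 170 154 155 150 154 153 153 157 154 154 154 151 154 151]
 [173 173 152 153 152 153 154 154 154 155 154 155 154 154 152]
 [172 173 150 151 154 149 154 153 154 156 154 153 154 153 155]
 [172 169 152 150 153 150 152 153 154 154 155 151 155 154 154]
 [172 157 153 149 152 153 150 154 152 154 155 154 152 157 153]]
```

Run:
```python
from h import *
S=cam('side');o=ctrl.get_obs();a=np.array([-.392,-.92,0]);M=np.array([PX,PY,PZ])
for c in(0,.003,.006):
  G=o['tool_pos']-[0,0,.054-c]; h=.023+c
  for th in (15,20,25,30):
    s_,c_=np.sin(np.radians(th)),np.cos(np.radians(th)); r=[]
    for b in((.044,-h),(.044,.010-h),(-.026,.05-h),(-.026,-h)):
        X=G+a*(b[0]*c_-b[1]*s_)+np.array([0,0,b[0]*s_+b[1]*c_]); r.append((round(proj(S,X)[1],1),(M@(X-Hh)*1000).round(1)[[0,2]].tolist()))
    print(c,th,'thinlo,thinhi,thicktop,heel',r)
```

```text
0 15 thinlo,thinhi,thicktop,heel [(np.float64(201.7), [70.1, -8.0]), (np.float64(197.9), [72.7, 1.7]), (np.float64(175.3), [15.5, 58.5]), (np.float64(193.2), [2.5, 10.2])]
0 20 thinlo,thinhi,thicktop,heel [(np.float64(200.5), [72.9, -4.6]), (np.float64(196.6), [74.7, 5.2]), (np.float64(175.9), [12.7, 56.8]), (np.float64(194.3), [4.0, 7.5])]
0 25 thinlo,thinhi,thicktop,heel [(np.float64(199.1), [75.4, -1.1]), (np.float64(195.2), [76.3, 8.9]), (np.float64(176.7), [10.0, 54.8]), (np.float64(195.2), [5.7, 5.0])]
0 30 thinlo,thinhi,thicktop,heel [(np.float64(197.7), [77.6, 2.6]), (np.float64(193.7), [77.6, 12.6]), (np.float64(177.5), [7.6, 52.6]), (np.float64(196.1), [7.6, 2.6])]
0.003 15 thinlo,thinhi,thicktop,heel [(np.float64(201.9), [70.8, -8.3]), (np.float64(198.1), [73.4, 1.4]), (np.float64(175.4), [16.2, 58.2]), (np.float64(193.4), [3.2, 9.9])]
0.003 20 thinlo,thinhi,thicktop,heel [(np.float64(200.6), [73.9, -5.0]), (np.float64(196.8), [75.6, 4.8]), (np.float64(176.1), [13.6, 56.4]), (np.float64(194.4), [5.0, 7.2])]
0.003 25 thinlo,thinhi,thicktop,heel [(np.float64(199.3), [76.6, -
[... 283 characters left out ...]
0.006 15 thinlo,thinhi,thicktop,heel [(np.float64(202.0), [71.6, -8.6]), (np.float64(198.2), [74.2, 1.1]), (np.float64(175.5), [16.9, 57.9]), (np.float64(193.5), [4.0, 9.6])]
0.006 20 thinlo,thinhi,thicktop,heel [(np.float64(200.8), [74.9, -5.4]), (np.float64(196.9), [76.6, 4.5]), (np.float64(176.2), [14.6, 56.0]), (np.float64(194.6), [5.9, 6.8])]
0.006 25 thinlo,thinhi,thicktop,heel [(np.float64(199.5), [77.9, -1.9]), (np.float64(195.5), [78.8, 8.1]), (np.float64(177.0), [12.5, 54.0]), (np.float64(195.6), [8.1, 4.2])]
0.006 30 thinlo,thinhi,thicktop,heel [(np.float64(198.1), [80.6, 1.8]), (np.float64(194.1), [80.6, 11.8]), (np.float64(177.8), [10.6, 51.8]), (np.float64(196.5), [10.6, 1.8])]
```

Call:
{"fn": "drive_tool", "kwargs": {"rows": [[[0.0005, 0, 0.0013], 0], [[0.0005, 0, 0.0013], 0], [[0.0005, 0, 0.0013], 0], [[0, 0, 0], 0], [[0, 0, 0], 0]]}}

```text
t: 24.3
tool_pos: [0.5646, 0.0374, 0.1977]
tool_rot: [2.621, 1.732, 0.001]
contact_force: [-0.2, 0.9, 6.1]
opening: 0.0557
grip_force: 27.9
```

Run:
```python
from h import *
rep();o=ctrl.get_obs();print(o['tool_pos'],o['opening'],o['contact_force'],o['grip_force'])
```

```text
t 24.35 tcp [0.5646 0.0374 0.1977] foot hole mm [ 27.2 -18.  -28.2] force plate [ 2.8 -1.8  5.6] wt [ 0.46 -0.23  0.03]
[0.5646131  0.03737691 0.19765869] 0.05526835012566819 [-1.53044912  1.08255833  6.19609164] 27.92170286178589
```

Call:
{"fn": "drive_tool", "kwargs": {"rows": [[[0.0013, 0, 0.0007], 0], [[0.0013, 0, 0.0007], 0], [[0, 0, 0], 0], [[0, 0, 0], 0]]}}

```text
t: 24.75
tool_pos: [0.565, 0.0378, 0.1976]
tool_rot: [2.618, 1.732, -0.007]
contact_force: [-9.5, -8.2, 14.3]
opening: 0.0557
grip_force: 28.9
```

Run:
```python
from h import *
rep();o=ctrl.get_obs();print(o['tool_pos'],o['opening'],o['contact_force'],o['grip_force'])
```

```text
t 24.8 tcp [0.5649 0.0378 0.1976] foot hole mm [ 27.3 -17.9 -28.2] force plate [17.  -5.4  6.3] wt [ 1.25 -1.59 -0.4 ]
[0.56494007 0.03779353 0.19758936] 0.05577546103048582 [-9.50278866 -8.50338294 13.90935082] 28.924283981323242
```

Call:
{"fn": "drive_tool", "kwargs": {"rows": [[[-0.0016, 0, -0.0018], 0], [[0, 0, 0], 0], [[0, 0, 0], 0]]}}

```text
t: 25.1
tool_pos: [0.5647, 0.0375, 0.1977]
tool_rot: [2.62, 1.731, -0.002]
contact_force: [-3.0, -4.3, 7.1]
opening: 0.0557
grip_force: 28.0
```

Call:
{"fn": "drive_tool", "kwargs": {"rows": [[[0, 0, 0], 0], [[0, 0, 0], 0], [[0, 0, 0], 0], [[0, 0, 0], 0], [[0, 0, 0], 0]], "jaw": 0.05}}

```text
t: 25.6
tool_pos: [0.5645, 0.0384, 0.1964]
tool_rot: [-2.621, -1.732, 0.0]
contact_force: [1.2, -0.5, 0.5]
opening: 0.081
grip_force: 0.0
```

Call:
{"fn": "drive_tool", "kwargs": {"rows": [[[0, 0, -0.01], 0], [[0, 0, -0.02], 0], [[0, 0, -0.03], 0], [[0, 0, -0.04], 0], [[0.03, 0, -0.03], 0], [[0.04, 0, 0], 0], [[0.04, 0, 0], 0], [[0.045, 0, 0], 0], [[0.045, 0, 0], 0], [[0.045, 0, 0], 0]]}}

```text
t: 26.6
tool_pos: [0.6612, 0.2654, 0.3277]
tool_rot: [2.621, 1.732, 0.002]
contact_force: [0.4, -1.0, 0.4]
opening: 0.0814
grip_force: 0.0
```

Run:
```python
from h import *
S=cam('side');T=cam('top');o=ctrl.get_obs();print(o['t'],o['tool_pos'],o['opening'],o['contact_force'])
M=np.array([PX,PY,PZ]); g=cv2.cvtColor(S['image'],cv2.COLOR_BGR2GRAY)
print(g[166:206:2,322:372:2])
t=cv2.cvtColor(T['image'],cv2.COLOR_BGR2GRAY); print(t[170:216,304:356:2])
def W(x,y,z): return Hh+np.array([x,y,z])@M
for n,b in dict(tl=(7,9,50),tr=(7,-47,50),nl=(77,9,10),nr=(77,-47,10),p1=(0,0,46),p2=(0,-38,46)).items():
    X=W(*np.array(b)/1000.); print(n,np.round(proj(S,X),1),np.round(proj(T,X),1))
```

```text
26.7 [0.66122395 0.26824957 0.32612088] 0.08106451749994689 [-0.11330188  0.32026593 -0.70493567]
[[193 206 207 207 199 198 198 199 195 191 192 196 195 191 180 125  67  27
   27  26  28  25  25  24  46]
 [124 129 152 165 192 202 198 198 199 194 193 195 195 194 190 180 159  83
   30  28  27  26  27  27  32]
 [122 122 122 122 125 134 150 195 199 198 193 191 190 189 193 190 184 160
   95  41  46  62  61  63  67]
 [122 122 122 122 122 122 137 198 198 200 197 170 159 175 183 155 137 105
   84  75  77  74  72  69  69]
 [122 122 122 120 116 143 198 199 197 193 173 128  94  89  75  72  71  68
   67  69  76  78  78  77  77]
 [121 119 120 138 174 160 153 129 103  87  74  70  68  70  68  69  66  67
   68  69  67  70  75  76  76]
 [112 115 130  97  86  73  73 142 168 169 168 168 166 168 169 169 141 126
   70  69  67  68  68  71  68]
 [ 73  72  67  67  69  67  75 196 223 224 224 223 224 222 224 224 222 206
   79  68  67  68  69  67  69]
 [ 64  66  53  46  61  65  74 196 223 223 225 223 223 223 222 224 224 208
   68  65  68  68  66  71  73]
 [ 43  52  45  41  44  44  55 192 222 223 223 225 223 222
[... 776 characters left out ...]
9  76]
 [ 78 164 170 160 156 168 168 175 173 173 175 174 174 174 175 175 173 173
  174 178 173 166 179 174 124]
 [ 81 156 162 162 160 159 157 165 163 160 163 165 163 163 162 166 160 162
  163 165 165 162 165 165 145]
 [ 78 157 160 162 162 161 159 162 163 162 159 164 163 163 165 164 164 164
  162 162 165 163 163 164 148]]
[[ 39  38  39 ...  75  76  76]
 [ 39  39  39 ...  76  76  76]
 [ 39  39  39 ...  76  76  76]
 ...
 [ 44  43  43 ... 193 185 126]
 [ 43  43  43 ... 162 162 121]
 [ 43  43  43 ... 109 116 117]]
tl [356.5 178.5] [320.8 175. ]
tr [335.5 178.4] [313.8 190.8]
nl [357.9 194.8] [344.  184.7]
nr [335.4 194.7] [337.2 200.7]
p1 [353.  179.9] [318.5 177.5]
p2 [338.9 179.9] [313.8 188.2]
```

```bash
python3 -c "
from h import *
print(ctrl.finish_job())"
```

```text
the job is handed in; nothing more can be done
None
```

I handed the job in at about 27 s. The short plain pin looks fully home in the empty hole, with its top level with the fitted pin's. The aluminium block was lowered in the grip, seated against the pins and released. In the last camera check it lay flat and about centred. The hand-in returned no verdict.

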